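Snap the lid of the fittings box shut all round

TASK

The lid of the white plastic box on the cutting mat is on but not snapped: its rim stands up on all four sides. With the fingertips, press the rim down on each side until every section has clicked fully shut. The box stays standing where it is, neither picked up nor shoved along, and the things around it are left alone.

Things in the scene. Friction and masses are not known exactly. Their poses are not given: they have to be found in the camera images.
- box: loose white plastic storage box with a grey snap-fit lid, standing upright and full of metal fittings (about 0.8 kg), 120 mm (x) by 170 mm (y) outside. Origin at the centre of its underside, on the table; z up. The lid's rim is four separate sections, one per side, which each move straight down 7 mm: top face 73 mm above the table when open, 66 mm when shut. The sunken middle panel of the lid (62 mm high) and the low corners between the sections (63 mm) never move.
- rim_near_top (a point): middle of the top face of the rim section on the -x long side of the box, 53 mm from its centre; 129 mm along box y, 22 mm wide. It moves with the section; its axes are those of the box.
- rim_far_top (a point): middle of the top face of the rim section on the +x long side of the box, 53 mm from its centre; 129 mm along box y, 22 mm wide. It moves with the section; its axes are those of the box.
- rim_left_top (a point): middle of the top face of the rim section on the +y short side of the box, 78 mm from its centre; 79 mm along box x, 22 mm wide. It moves with the section; its axes are those of the box.
- rim_right_top (a point): middle of the top face of the rim section on the -y short side of the box, 78 mm from its centre; 79 mm along box x, 22 mm wide. It moves with the section; its axes are those of the box.
- rim_near (a joint): how far the near rim section has been pressed down, m: 0 = standing open, 0.007 = clicked shut. It resists with about 9 N at first, less and less until it goes over centre half-way down (0.0035), then snaps down by itself and stays shut; let go of before that, it springs up again.
- rim_far (a joint): how far the far rim section has been pressed down, m: 0 = standing open, 0.007 = clicked shut. It resists with about 9 N at first, less and less until it goes over centre half-way down (0.0035), then snaps down by itself and stays shut; let go of before that, it springs up again.
- rim_left (a joint): how far the left rim section has been pressed down, m: 0 = standing open, 0.007 = clicked shut. It resists with about 9 N at first, less and less until it goes over centre half-way down (0.0035), then snaps down by itself and stays shut; let go of before that, it springs up again.
- rim_right (a joint): how far the right rim section has been pressed down, m: 0 = standing open, 0.007 = clicked shut. It resists with about 9 N at first, less and less until it goes over centre half-way down (0.0035), then snaps down by itself and stays shut; let go of before that, it springs up again.
- spool: bystander: standing spool of cream thread, 38 mm across, 55 mm high; origin at the centre of its underside
- jar: bystander: closed paste jar, 58 mm across, 70 mm high; origin at the centre of its underside
- folder: bystander: flat cream bone folder lying on the table, 150 mm long (its y axis), 22 mm wide, 6 mm thick; origin at the centre of its underside
Things that resemble listed ones, but are neither listed nor needed, are in the scene too. Several things look just like the box: the one meant starts farthest to the robot's right.

How it is judged:
By the outcome, as a careful person would: the job done as asked, in the order asked, and still so for the second after the job is handed in, with the robot touching nothing.
It also fails if it takes over 38 s, if anything falls off the work surface, if the arm or the gripper's body presses on something with over 40 N, if the wrist force passes 120 N, or if a joint passes its speed limit or range.

ROBOT

A 6-joint arm with a two-finger parallel gripper is mounted at the origin on the work surface. World frame = base frame: x ahead of the robot, y to its left, z up, the work surface at z = 0. Lengths are in m, angles in degrees, forces in N, time in s.
With the tool pointing down it reaches from about 0.375 to 0.9 m from the base axis. Payload 3.1 kg.
Tool frame: the origin (TCP) lies at the very end of the fingers, on their centre line; the grasp point (between the pads) lies grip_point_offset behind it (grip_point_offset is the distance from the TCP to the grasp point, in m); z points along the fingers, y is the line along which they close (so a half turn about z gives the same grasp; the last joint's range is limited). The gripper opens to 87 mm and grips with 3 to 60 N. Pads are 19 mm wide; open, the fingers measure 117 mm over their backs; the gripper's body (75 mm by 190 mm) begins 51 mm behind the grasp point.
Start: joints at [-73.94, 30.224, 82.088, -0, 67.689, -10.227], TCP at [0.277, -0.56, 0.223] pointing down, gripper open.
Joint ranges: [-176.69, 176.69], [-43.24, 126.21], [12.49, 139.97], [-82, 262], [0, 151.66], [-163.58, 163.58]. Speed limits (degrees/s): [159.86, 159.86, 180, 180, 180, 180].

INTERFACE

Orientations are given as a 3x3 rotation matrix whose columns are the frame's x, y, z axes.
In Python, from rig import * gives the robot as it stands.
- The arm moves only by the tool move_arm, never from a script. Its argument "increments" is a list of rows, each a list of 3 entries, a list of its own where there are three numbers: the shift along the tool's x, y, z in units of 30 mm (1.0 is 30 mm), then the turn, a rotation vector about the tool's x, y, z in units of 120 degrees (1.0 is 120 degrees), then the closure, from 0 (fully open) to 1 (shut). A call has 1 to 20 rows; each row shifts and turns the commanded pose from where the row before left it, along the tool's axes as they then stand; what a row does not reach is not made up. A row lasts 1/12 s, in which the tool goes at most 41.7 mm and 7.16 degrees, less where a joint would pass 70% of its speed; a pose out of reach is approached as far as the arm can. A call with a number of a shift or a turn outside -1 to 1 is refused whole. A call with a gripper value outside its range is refused whole. The fingers move at their own pace and stop on an object; the grip force is fixed at half the most. Time passes only in rows, so rows that do not move let the fingers close. It gives the time, the measured TCP pose, the force, the opening and the grip force at its end, in the units of the state.
- read_state(): the state, without advancing time (a new reading comes with each control period).
- capture(name): name is "side" or "top" or "wrist"; returns a dict with "img" (384x512x3 uint8, red, green, blue), "mtx" (3x3 intrinsics, pixels), "eye" and "rotation" of the camera in the world. Camera axes: x right, y down, z forward; pixel columns grow to the right and rows downward; lengths in m; the calibration is good to about 2 mm. The wrist camera is an equidistant fisheye: a pixel r from the principal point sees the ray r / f radians off the axis. A picture is of the moment at which its call begins. There is no depth.
- hand_in(): hands the job in; it is judged then, once.
Trained networks look in a picture, given as the dict that the camera call returned (one of the last four; its "shot" number tells which), for a name from the list of things; names that differ only in an ending like _2 or _b are one class to them, and where a whole thing is asked for, a point or a joint stands for the part that bears it (a point fixed in the world has none). Each returns a list of dicts, best first, with "confidence" (0 to 1); they miss things now and then, are a little off and sometimes report something else, mostly with a low value. They report only what shows in the picture. A call takes as long as a camera call. They do not tell look-alikes from the thing itself.
- search_frame(picture, label): "extent" ([left, top, right, bottom] as shares, 0 to 1, of the picture: columns of its width, rows of its height, round what is visible of it).
- pinpoint(picture, label): "xy" ([column, row] as shares, 0 to 1, of the picture: columns of its width, rows of its height: a listed point, or the origin of a listed thing).
The state is a dict: "time_s": time; "joint_positions": joint angles; "qvel": joint speeds; "tau": joint torques, N m; "position": TCP position; "tcp_rot": TCP orientation; "force": force on the tool from outside, world axes, zero at the start; "moment": the same for the moment, N m; "opening": opening from 0.0 (shut) to 1.0 (fully open); "grasp_force": force on a finger pad.
Only numpy, scipy, OpenCV 4.12 (cv2) and the standard library are available. Lean on these libraries where they do the work, as an engineer would, in place of code of your own. Each camera call takes 0.05 s, during which the arm holds its last target. There are 200 camera calls.

## Working session

There is one attempt and no reset: what is moved stays moved. The work goes in short steps, Python scripts to look and compute and a tool call to move; the robot and the scene stay as the last step left them, time stands still between calls to the robot, and variables do not carry over. Pictures are saved under pics/ and viewed, at most 10 in all, crops included, and the job is handed in when it is done.

Besides the shell and the picture viewer there is one more tool, called after "Request:" by a JSON object that holds its "op" and its "data". move_arm: Moves the arm, as the interface text tells. Its arguments: {"type":"object","properties":{"increments":{"type":"array"}},"required":["increments"]}

```bash
mkdir -p pics; cat > h.py <<'E'
from rig import *
import numpy as np, cv2
def ray(c,u,v):
    K=np.array(c["mtx"]); R=np.array(c["rotation"])
    return R@np.array([(u-K[0,2])/K[0,0],(v-K[1,2])/K[1,1],1.])
def onz(c,u,v,z):
    d=ray(c,u,v); e=np.array(c["eye"]); return e+d*(z-e[2])/d[2]
def proj(c,p):
    q=np.array(c["rotation"]).T@(np.array(p)-c["eye"]); q=np.array(c["mtx"])@q; return q[:2]/q[2]
def save(c,n): cv2.imwrite("pics/"+n+".png",cv2.cvtColor(c["img"],cv2.COLOR_RGB2BGR))
E
python3 - <<'E'
from h import *
for n in ("top","side"):
    c=capture(n); save(c,n+"0"); print(n,c["eye"])
    for l,z in (("box",0),("rim_near_top",.073),("rim_far_top",.073),("rim_left_top",.073),("rim_right_top",.073)):
        for d in pinpoint(c,l)[:5]:
            u,v=d["xy"][0]*512,d["xy"][1]*384
            print(l,round(d["confidence"],2),int(u),int(v),onz(c,u,v,z).round(4))
s=read_state(); print(s["time_s"],s["position"],np.round(s["tcp_rot"],3))
E
```

```text
top [0.28352828 0.11562439 0.97170308]
box 0.83 238 158 [0.5818 0.1619 0.    ]
box 0.74 176 304 [0.22   0.3186 0.    ]
box 0.73 263 111 [0.7114 0.0937 0.    ]
box 0.55 135 209 [0.4533 0.4247 0.    ]
rim_near_top 0.89 152 201 [0.4578 0.3645 0.073 ]
rim_near_top 0.72 189 325 [0.1797 0.2747 0.073 ]
rim_near_top 0.66 238 157 [0.5607 0.1589 0.073 ]
rim_near_top 0.62 229 168 [0.5336 0.1823 0.073 ]
rim_far_top 0.81 105 211 [0.4391 0.4718 0.073 ]
rim_far_top 0.78 246 127 [0.6365 0.1393 0.073 ]
rim_far_top 0.77 153 294 [0.2478 0.3548 0.073 ]
rim_far_top 0.28 235 160 [0.5531 0.1677 0.073 ]
rim_left_top 0.92 136 238 [0.3726 0.3983 0.073 ]
rim_left_top 0.75 148 334 [0.1623 0.3627 0.073 ]
rim_left_top 0.49 208 133 [0.6233 0.2305 0.073 ]
rim_right_top 0.69 122 176 [0.5228 0.437  0.073 ]
rim_right_top 0.66 195 279 [0.2766 0.2603 0.073 ]
rim_right_top 0.65 267 160 [0.5505 0.0896 0.073 ]
side [0.07349846 0.87530684 1.02791526]
box 0.97 312 296 [0.2204 0.3123 0.    ]
box 0.72 210 294 [0.4475 0.4168 0.    ]
box 0.66 215 203 [0.5818 0.1601 0.    ]
rim_near_top 0.7 335 270 [0.187  0.2632 0.073 ]
rim_near_top 0.61 221 196 [0.5436 0.1789 0.073 ]
rim_near_top 0.56 216 260 [0.4541 0.3624 0.073 ]
rim_far_top 0.85 195 301 [0.4416 0.4781 0.073 ]
rim_far_top 0.8 202 177 [0.6253 0.1435 0.073 ]
rim_far_top 0.59 293 285 [0.2613 0.3449 0.073 ]
rim_left_top 0.8 328 308 [0.1669 0.3642 0.073 ]
rim_left_top 0.63 237 285 [0.3766 0.4026 0.073 ]
rim_left_top 0.54 189 204 [0.6065 0.2439 0.073 ]
rim_right_top 0.83 305 253 [0.2703 0.2508 0.073 ]
rim_right_top 0.63 234 172 [0.5566 0.0852 0.073 ]
rim_right_top 0.56 176 269 [0.5261 0.4288 0.073 ]
rim_right_top 0.55 188 204 [0.6099 0.2448 0.073 ]
0.6 [ 0.2768321  -0.56032234  0.22255161] [[ 0.897  0.443  0.   ]
 [ 0.443 -0.897 -0.   ]
 [ 0.     0.    -1.   ]]
```

View pics/top0.png

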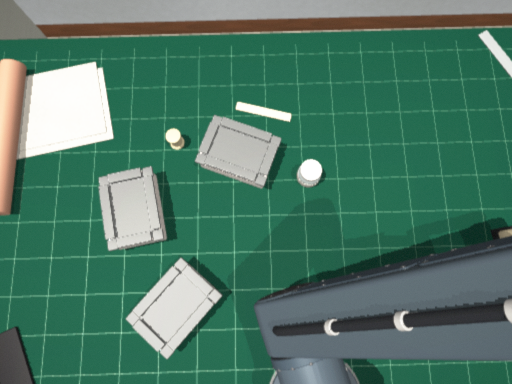

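View pics/side0.png

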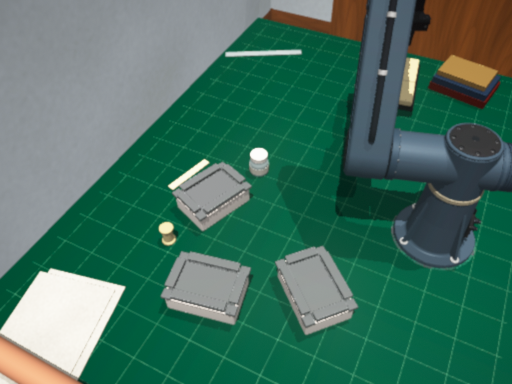

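The top view shows three boxes at about (238,152), (132,208) and (174,307). The rightmost one visible is at (238,152), at roughly (0.584, 0.1615) with a yaw of about -22.4°. The arm hides part of the right side, so I'll move it and look there again.

Request:
{"op": "move_arm", "data": {"increments": [[[0,0,0],[0,0,0.058],1],[[0,0,0],[0,0,0.058],1],[[0,0,0],[0,0,0.058],1],[[0,0,0],[0,0,0.058],1],[[0,0,0],[0,0,0.058],1],[[0,0,0],[0,0,0.058],1],[[0,0,0],[0,0,0.058],1],[[0.18,-1,0],[0,0,0],1],[[0.18,-1,0],[0,0,0],1],[[0.18,-1,0],[0,0,0],1],[[0.18,-1,0],[0,0,0],1],[[0.18,-1,0],[0,0,0],1],[[0.18,-1,0],[0,0,0],1],[[0.18,-1,0],[0,0,0],1],[[0.18,-1,0],[0,0,0],1],[[0.18,-1,0],[0,0,0],1],[[0.18,-1,0],[0,0,0],1],[[0.18,-1,0],[0,0,0],1],[[0.18,-1,0],[0,0,0],1],[[0.18,-1,0],[0,0,0],1]]}}

```text
time_s: 2.27
position: [0.4912, -0.2253, 0.2228]
tcp_rot: [[0.924, -0.382, 0.0], [-0.382, -0.924, -0.0], [0.0, 0.0, -1.0]]
force: [0.4, 0.2, 0.1]
opening: 0.007
grasp_force: 0.0
```

```bash
python3 - <<'E'
from h import *
s=read_state(); print(s["time_s"],s["position"],np.round(s["tcp_rot"],3))
for n in ("top","side"):
    c=capture(n); save(c,n+"1")
    for l in ("box","rim_near_top","rim_far_top","rim_left_top","rim_right_top"):
        for d in pinpoint(c,l)[:5]:
            u,v=d["xy"][0]*512,d["xy"][1]*384
            print(n,l,round(d["confidence"],2),int(u),int(v),onz(c,u,v,0 if l=="box" else .073).round(4))
E
```

```text
2.2667 [ 0.49122676 -0.22534464  0.2227904 ] [[ 0.924 -0.382  0.   ]
 [-0.382 -0.924 -0.   ]
 [ 0.     0.    -1.   ]]
top box 0.85 136 211 [0.4484 0.4234 0.    ]
top box 0.61 176 305 [0.2172 0.3194 0.    ]
top box 0.56 238 159 [0.5786 0.1625 0.    ]
top box 0.55 209 137 [0.6411 0.2387 0.    ]
top rim_near_top 0.96 229 166 [0.5382 0.1807 0.073 ]
top rim_near_top 0.83 192 323 [0.1826 0.2683 0.073 ]
top rim_near_top 0.77 150 201 [0.4586 0.3685 0.073 ]
top rim_near_top 0.21 236 159 [0.5555 0.1645 0.073 ]
top rim_far_top 0.91 106 213 [0.4331 0.4696 0.073 ]
top rim_far_top 0.89 155 292 [0.2515 0.3504 0.073 ]
top rim_far_top 0.55 244 125 [0.6416 0.1444 0.073 ]
top rim_left_top 0.92 148 332 [0.1672 0.3624 0.073 ]
top rim_left_top 0.57 136 240 [0.3696 0.3981 0.073 ]
top rim_left_top 0.52 208 135 [0.6182 0.2315 0.073 ]
top rim_left_top 0.15 237 158 [0.5577 0.1607 0.073 ]
top rim_right_top 0.67 126 177 [0.5188 0.4281 0.073 ]
top rim_right_top 0.51 267 160 [0.5519 0.0895 0.073 ]
side box 0.93 210 295 [0.4468 0.4197 0.    ]
side box 0.91 313 298 [0.2156 0.3162 0.    ]
side box 0.72 216 203 [0.5793 0.1585 0.    ]
side box 0.66 166 240 [0.6349 0.329  0.    ]
side rim_near_top 0.78 335 271 [0.1856 0.268  0.073 ]
side rim_near_top 0.74 214 261 [0.4569 0.3698 0.073 ]
side rim_near_top 0.66 225 198 [0.5316 0.1822 0.073 ]
side rim_near_top 0.63 186 205 [0.6108 0.2494 0.073 ]
side rim_far_top 0.92 292 287 [0.2599 0.3517 0.073 ]
side rim_far_top 0.75 197 302 [0.4372 0.4801 0.073 ]
side rim_far_top 0.53 201 175 [0.6333 0.1388 0.073 ]
side rim_left_top 0.81 238 285 [0.3751 0.4013 0.073 ]
side rim_left_top 0.77 189 203 [0.6082 0.2397 0.073 ]
side rim_left_top 0.73 330 308 [0.1633 0.3627 0.073 ]
side rim_right_top 0.79 175 269 [0.5292 0.4288 0.073 ]
side rim_right_top 0.74 300 254 [0.2789 0.2578 0.073 ]
side rim_right_top 0.71 233 170 [0.5606 0.0809 0.073 ]
```

View pics/top1.png

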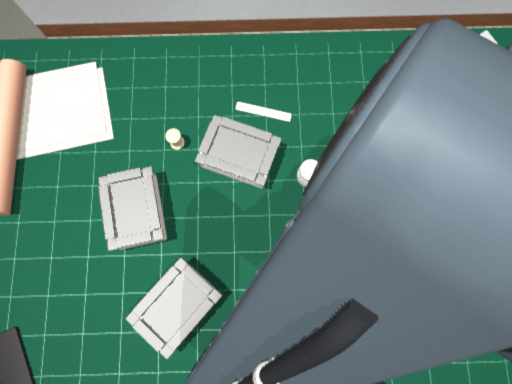

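View pics/side1.png

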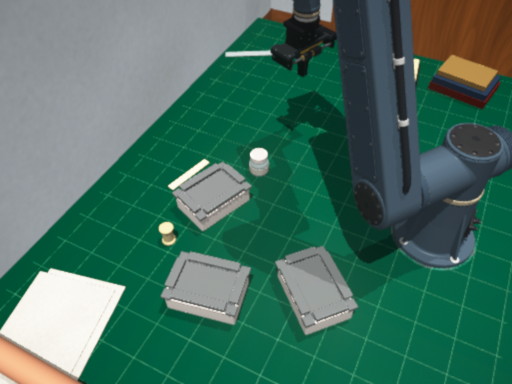

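No other box showed up where the arm had been. I'll move over the box and check again.

Request:
{"op": "move_arm", "data": {"increments": [[[-0.145,-0.935,0],[0,0,0],1],[[-0.145,-0.935,0],[0,0,0],1],[[-0.145,-0.935,0],[0,0,0],1],[[-0.145,-0.935,0],[0,0,0],1],[[-0.145,-0.935,0],[0,0,0],1],[[-0.145,-0.935,0],[0,0,0],1],[[-0.145,-0.935,0],[0,0,0],1],[[-0.145,-0.935,0],[0,0,0],1],[[-0.145,-0.935,0],[0,0,0],1],[[-0.145,-0.935,0],[0,0,0],1],[[-0.145,-0.935,0],[0,0,0],1],[[-0.145,-0.935,0],[0,0,0],1],[[-0.145,-0.935,0],[0,0,0],1],[[-0.145,-0.935,0],[0,0,0],1],[[0,0,0],[0,0,0],1]]}}

```text
time_s: 4.12
position: [0.5852, 0.1639, 0.2226]
tcp_rot: [[0.926, -0.378, 0.002], [-0.378, -0.926, 0.003], [0.001, -0.003, -1.0]]
force: [1.0, 0.1, 0.8]
opening: 0.004
grasp_force: 0.0
```

```bash
python3 - <<'E'
from h import *
s=read_state(); print(s["time_s"],s["position"])
c=capture("side"); save(c,"side2")
w=capture("wrist"); save(w,"wrist2")
K=np.array(w["mtx"]);R=np.array(w["rotation"]);e=np.array(w["eye"]);print(e)
for l in ("rim_near_top","rim_far_top","rim_left_top","rim_right_top"):
    for d in pinpoint(w,l)[:2]:
        u,v=d["xy"][0]*512,d["xy"][1]*384
        q=np.array([(u-K[0,2])/K[0,0],(v-K[1,2])/K[1,1]]);r=np.hypot(*q)
        dd=R@np.append(np.sin(r)*q/r,np.cos(r)); print(l,round(d["confidence"],2),int(u),int(v),(e+dd*(.073-e[2])/dd[2]).round(4))
a=c["img"]; b=cv2.cvtColor(np.hstack([c["img"][:,:400],w["img"][:,:400]]),cv2.COLOR_RGB2BGR)
b=cv2.cvtColor(np.hstack([c["img"][:,112:],w["img"][:,56:456]]),cv2.COLOR_RGB2BGR); cv2.imwrite("pics/both2.png",b)
E
```

```text
4.1167 [0.58517052 0.1639118  0.22260318]
[0.65893485 0.13141848 0.38517349]
rim_near_top 0.83 154 319 [0.4588 0.3688 0.073 ]
rim_near_top 0.77 260 228 [0.5354 0.1778 0.073 ]
rim_far_top 0.78 256 136 [0.6322 0.1425 0.073 ]
rim_left_top 0.74 184 184 [0.6147 0.2366 0.073 ]
rim_right_top 0.72 94 295 [0.5225 0.4399 0.073 ]
rim_right_top 0.7 326 183 [0.557  0.0906 0.073 ]
```

View pics/both2.png

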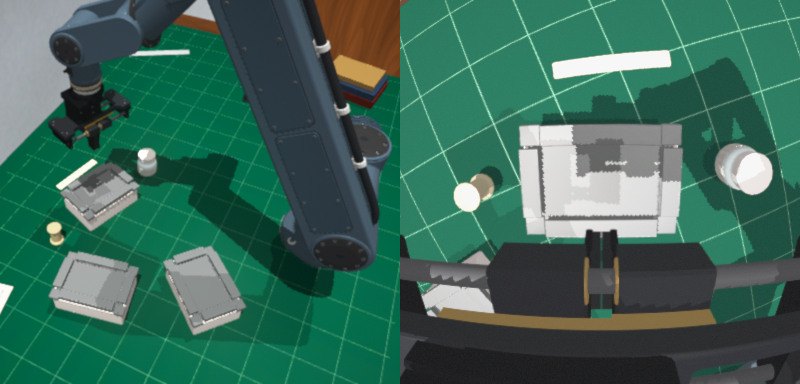

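The side view shows no hidden box on the right. In the wrist view the box fits its estimated pose, so I'll press the far rim first.

Request:
{"op": "move_arm", "data": {"increments": [[[0.6,0.02,0.9],[0,0,0],1],[[0.6,0.02,0.9],[0,0,0],1],[[0.6,0.02,0.9],[0,0,0],1],[[0,0,0.9],[0,0,0],1],[[0,0,0.9],[0,0,0],1],[[0,0,0.25],[0,0,0],1],[[0,0,0],[0,0,0],1],[[0,0,0],[0,0,0],1]]}}

```text
time_s: 5.08
position: [0.6336, 0.1367, 0.0806]
tcp_rot: [[0.924, -0.382, 0.0], [-0.382, -0.924, -0.0], [0.0, -0.0, -1.0]]
force: [-0.3, 0.3, 0.7]
opening: 0.005
grasp_force: 0.0
```

Request:
{"op": "move_arm", "data": {"increments": [[[0,0,0.1],[0,0,0],1],[[0,0,0.1],[0,0,0],1],[[0,0,0.05],[0,0,0],1],[[0,0,0.05],[0,0,0],1],[[0,0,0.05],[0,0,0],1],[[0,0,0.05],[0,0,0],1],[[0,0,0.05],[0,0,0],1],[[0,0,0.02],[0,0,0],1],[[0,0,0],[0,0,0],1],[[0,0,0],[0,0,0],1]]}}

```text
time_s: 5.92
position: [0.6335, 0.1374, 0.0665]
tcp_rot: [[0.924, -0.382, 0.001], [-0.382, -0.924, 0.0], [0.001, -0.0, -1.0]]
force: [-0.6, 0.0, 5.5]
opening: 0.002
grasp_force: 2.4
```

Request:
{"op": "move_arm", "data": {"increments": [[[0,0,0.03],[0,0,0],1],[[0,0,0],[0,0,0],1],[[0,0,0],[0,0,0],1]]}}

```text
time_s: 6.17
position: [0.6336, 0.1375, 0.0664]
tcp_rot: [[0.924, -0.381, 0.001], [-0.381, -0.924, 0.0], [0.001, -0.0, -1.0]]
force: [-1.5, 0.2, 8.9]
opening: 0.005
grasp_force: 4.5
```

Request:
{"op": "move_arm", "data": {"increments": [[[0,0,-0.25],[0,0,0],1],[[0,0,-0.35],[0,0,0],1],[[-0.9,-0.03,0],[0,0,0],1],[[-0.9,-0.03,0],[0,0,0],1],[[-0.9,-0.03,0],[0,0,0],1],[[-0.9,-0.03,0],[0,0,0],1],[[0,0,0],[0,0,0],1],[[0,0,0.2],[0,0,0],1],[[0,0,0.1],[0,0,0],1],[[0,0,0.05],[0,0,0],1],[[0,0,0.05],[0,0,0],1],[[0,0,0.05],[0,0,0],1],[[0,0,0.05],[0,0,0],1],[[0,0,0.05],[0,0,0],1],[[0,0,0.05],[0,0,0],1],[[0,0,0],[0,0,0],1],[[0,0,0],[0,0,0],1]]}}

```text
time_s: 7.58
position: [0.5359, 0.1814, 0.0664]
tcp_rot: [[0.924, -0.382, 0.002], [-0.382, -0.924, -0.0], [0.002, -0.0, -1.0]]
force: [-1.8, -0.2, 10.5]
opening: 0.002
grasp_force: 5.2
```

Request:
{"op": "move_arm", "data": {"increments": [[[0,0,-0.25],[0,0,0],1],[[0,0,-0.35],[0,0,0],1],[[0.43,-0.65,0],[0,0,0],1],[[0.43,-0.65,0],[0,0,0],1],[[0.43,-0.65,0],[0,0,0],1],[[0.43,-0.65,0],[0,0,0],1],[[0,0,0],[0,0,0],1],[[0,0,0.2],[0,0,0],1],[[0,0,0.1],[0,0,0],1],[[0,0,0.05],[0,0,0],1],[[0,0,0.05],[0,0,0],1],[[0,0,0.05],[0,0,0],1],[[0,0,0.05],[0,0,0],1],[[0,0,0.05],[0,0,0],1],[[0,0,0.05],[0,0,0],1],[[0,0,0],[0,0,0],1],[[0,0,0],[0,0,0],1]]}}

```text
time_s: 9.0
position: [0.6113, 0.2337, 0.0663]
tcp_rot: [[0.924, -0.382, -0.002], [-0.382, -0.924, -0.001], [-0.001, 0.001, -1.0]]
force: [-3.9, -1.2, 10.1]
opening: 0.005
grasp_force: 4.9
```

Request:
{"op": "move_arm", "data": {"increments": [[[0,0,-0.25],[0,0,0],1],[[0,0,-0.35],[0,0,0],1],[[0.02,0.86,0],[0,0,0],1],[[0.02,0.86,0],[0,0,0],1],[[0.02,0.86,0],[0,0,0],1],[[0.02,0.86,0],[0,0,0],1],[[0.02,0.86,0],[0,0,0],1],[[0.02,0.86,0],[0,0,0],1],[[0,0,0],[0,0,0],1],[[0,0,0.2],[0,0,0],1],[[0,0,0.1],[0,0,0],1],[[0,0,0.05],[0,0,0],1],[[0,0,0.05],[0,0,0],1],[[0,0,0.05],[0,0,0],1],[[0,0,0.05],[0,0,0],1],[[0,0,0.05],[0,0,0],1],[[0,0,0.05],[0,0,0],1],[[0,0,0],[0,0,0],1],[[0,0,0],[0,0,0],1]]}}

```text
time_s: 10.58
position: [0.5568, 0.0908, 0.0663]
tcp_rot: [[0.925, -0.381, 0.001], [-0.381, -0.925, 0.001], [0.0, -0.001, -1.0]]
force: [-2.3, 0.5, 11.0]
opening: 0.007
grasp_force: 5.4
```

Request:
{"op": "move_arm", "data": {"increments": [[[0,0,-0.25],[0,0,0],1],[[0,0,-0.6],[0,0,0],1],[[0,0,-1],[0,0,0],1],[[0,0,-1],[0,0,0],1],[[0,0,-1],[0,0,0],1],[[0,-0.5,-1],[0,0,0],1],[[0,-0.5,-0.3],[0,0,0],1],[[0,-0.5,0],[0,0,0],1],[[0,-0.5,0],[0,0,0],1],[[0,0,0],[0,0,0],1],[[0,0,0],[0,0,0],1]]}}

```text
time_s: 11.5
position: [0.5783, 0.1461, 0.2175]
tcp_rot: [[0.925, -0.38, -0.004], [-0.38, -0.925, -0.001], [-0.004, 0.002, -1.0]]
force: [-0.4, 0.5, -0.6]
opening: 0.009
grasp_force: 0.0
```

```bash
python3 - <<'E'
from h import *
c=capture("side"); w=capture("wrist")
f=lambda i:cv2.resize(i,(400,400),interpolation=cv2.INTER_CUBIC)
b=np.hstack([f(c["img"][150:240,160:270]),f(w["img"][80:280,140:380])])
cv2.imwrite("pics/end.png",cv2.cvtColor(b,cv2.COLOR_RGB2BGR)); print(read_state()["force"])
E
```

```text
[ 0.16325696  0.26441944 -0.18560182]
```

View pics/end.png

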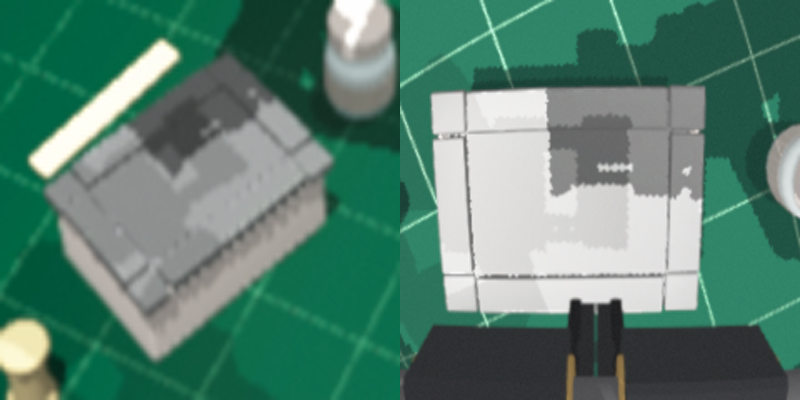

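The rims now sit level with the low corners on all four sides. The box is where it was, and the folder, jar and spool look undisturbed.

```bash
python3 -c "
from rig import *
print(hand_in())"
```

```text
the job is handed in; nothing more can be done
None
```

I pressed all four rim sections of the rightmost box shut and handed the job in at about 11.6 s; each press bottomed out near 66 mm, the closing pictures show the rim level all round with nothing disturbed, and no verdict came back.

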